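Hang the used reactor chips to drip beside their own colour

ROBOT

A 7-joint arm with a two-finger parallel gripper is mounted at the origin on the work surface. World frame = base frame: x ahead of the robot, y to its left, z up, the work surface at z = 0. Lengths are in m, angles in rad, forces in N, time in s.
With the tool pointing down it reaches from about 0.425 to 0.925 m from the base axis. Payload 6.8 kg.
Tool frame: the origin (TCP) lies at the very end of the fingers, on their centre line; the grasp point (between the pads) lies 19 mm behind it; z points along the fingers, y is the line along which they close (so a half turn about z gives the same grasp; the last joint's range is limited). The gripper opens to 88 mm and grips with 3 to 60 N. Pads are 20 mm wide; open, the fingers measure 115 mm over their backs; the gripper's body (75 mm by 178 mm) begins 61 mm behind the grasp point.
Start: joints at [1.093, 0.477, 0.022, 1.555, -0.011, 1.109, -0.083], TCP at [0.244, -0.629, 0.223] pointing down, gripper open.
Joint ranges: [-2.96, 2.96], [-0.34, 2.1], [-1.41, 1.46], [0.24, 2.44], [-1.37, 4.51], [0.17, 1.92], [-2.96, 2.96]. Speed limits (rad/s): [2.39, 2.39, 3.14, 3.14, 3.14, 3.14, 3.14].

INTERFACE

Orientations are given as [roll, pitch, yaw] about the fixed x, y, z axes, in that order (R = Rz(yaw) Ry(pitch) Rx(roll)).
In Python, from workcell import env gives the robot as it stands.
- The arm moves only by the shell command python3 -m inch 'ROWS' [OPENING]. ROWS is JSON, a list that holds one entry, the list of rows, each a list of 6 numbers: the shift along the tool's x, y, z as a fraction of full scale, then the turn, a rotation vector about the tool's x, y, z as a fraction of full scale. A call has 1 to 10 rows; each row shifts and turns the commanded pose from where the row before left it, along the tool's axes as they then stand; what a row does not reach is not made up. Full scale, the value 1, is 4 cm for a shift and 6 degrees for a turn. A row lasts 1/12 s, in which the tool goes at most 41.7 mm and 7.16 degrees, less where a joint would pass 70% of its speed; a pose out of reach is approached as far as the arm can. A call with a number of a shift or a turn outside -1 to 1 is refused whole. A call with a gripper value outside its range is refused whole. OPENING is the closure, from 0 (fully open) to 1 (shut), set as the call begins (- or left out, the last holds). The fingers move at their own pace and stop on an object; the grip force is fixed at half the most. Time passes only in rows, so rows that do not move let the fingers close. It gives the time, the measured TCP pose, the force, the opening and the grip force at its end, in the units of the state.
- env.get_obs(): the state, without advancing time (a new reading comes with each control period).
- env.get_image(name): name is "scene" or "side" or "wrist"; returns (picture, depth): 400x640x3 uint8, blue, green, red; 400x640 float32, m along the optical axis (not along the pixel's ray), 0 where there is no reading.
- env.camera_params(name): a dict with "fx", "fy", "cx", "cy" (pixels), "xyz" and "rotation" of the camera in the world. Camera axes: x right, y up, looking along -z (the intrinsics and any distortion apply to the point x, -y, -z); pixel columns grow to the right and rows downward; lengths in m; the calibration is good to about 2 mm. A picture is of the moment at which its call begins: read the wrist's pose just before it. camera_params takes no time and is no camera call; for the wrist camera it gives the pose at the moment of the call.
- env.sign_off(): hands the job in; it is judged then, once.
The state is a dict: "time": time; "qpos": joint angles; "joint_velocities": joint speeds; "joint_efforts": joint torques, N m; "eef_pos": TCP position; "eef_rot": TCP orientation; "wrist_force": force on the tool from outside, world axes, zero at the start; "moment": the same for the moment, N m; "width": finger opening in m; "finger_force": force on a finger pad.
Only numpy, scipy, OpenCV 4.12 (cv2) and the standard library are available. Lean on these libraries where they do the work, as an engineer would, in place of code of your own. Each camera call takes 0.05 s, during which the arm holds its last target. There are 200 camera calls.

TASK

Pull the blue chip cassette out of the sprung clip strip and hang it by its eye on the drip-stand hook that already holds a blue cassette, in front of that one; then pull the orange cassette and hang it likewise in front of the orange one. Leave the two hanging cassettes in place on their hooks and the white cassette in its clip, and do not disturb the other things on the bench.

Things in the scene. Friction and masses are not known exactly. Their poses are not given: they have to be found in the camera images.
- blue_eye (a point): Blue chip cassette to be moved: plate 44 wide (y), 10 thick (x), 110 mm tall (z), 60 g; near its top a hanging eye, a window through it 32 wide, 30 high under its shallow V roof (sides 7 lower), 6 mm side bars (44 across outside: grip here), 8 mm bar above. Point: eye centre, 87 above the bottom, 23 below the top. Starts in any one of the three clips, leaning.
- orange_eye (a point): Orange chip cassette to be moved, same shape and point as the blue. Starts in any one of the three clips, leaning.
- white_eye (a point): White chip cassette, same shape and point, to be left in its clip. Starts in any one of the three clips, leaning.
- blue_hung_eye (a point): Blue cassette that already hangs on a hook of the stand, same shape and point (centre of its eye). It hangs upright, facing along the hook, 20 to 40 mm in front of the post, on either the left or the right hook.
- orange_hung_eye (a point): Orange cassette that already hangs on the other hook, same shape and point. It hangs upright, facing along the hook, 20 to 40 mm in front of the post, on either the left or the right hook.
- strip: Fixed clip strip, grey base 120 x 300 mm, three sprung clips in a row along its y. Origin: on the bench under the middle clip's floor; x away from the robot, z up. Clips and the cassettes in them lean 28 degrees from vertical, tops towards the strip's -x (their y stays along the strip's y). Pull straight along the leaning axis: up to 15 N to unsnap, clear after 60 mm.
- lamp_mid (a point): Middle of the thin white lamp bar fixed over the strip (16 mm thick, 290 mm long, along the strip's y, 215 mm above the bench, 10 mm to the robot side of the strip's origin, on two posts at its ends). It stands in the way of a hand coming straight down; a hand that leans like the cassettes, from the robot side, passes it by some 20 mm.
- clip1 (a point): Floor of the middle clip, where a cassette's bottom stands, 50 mm above the bench; the other clips are 95 mm to either side along the strip's y. Each is a pocket (plate 55 mm high on the robot side, 26 mm behind, 1.5 mm play) with two sprung rollers in notches 15 mm above the cassette's bottom. The upper half with the eye stands clear.
- stand: Fixed drip stand: white tray, 190 x 260 x 22 mm, two steel posts (14 mm thick, 174 mm high) at y +75 and -75 mm, crossbar at 100 mm height. Origin on the bench midway between the posts; x away from the robot, z up. From each post an 8 mm round bar, the hook, runs level to -x (towards the robot), axis 170 mm above the bench. A hung cassette's eye centre is 159 mm above the bench.
- hook_left (a point): Point on the axis of the hook at the stand's +y side, 100 mm in front of the post: here the level part ends and the tip begins, which rises 6 mm over 12 mm; the hook ends 116 mm in front of the post.
- hook_right (a point): The same point on the hook at the stand's -y side.
- reagent_mid (a point): Bystander: amber bottle, 60 mm diameter, 130 mm tall; centre half-way up.
- jar_mid (a point): Bystander: clear jar with blue cap, 56 mm diameter, 70 mm tall; centre half-way up.
- beaker_mid (a point): Bystander: glass beaker, 64 mm diameter, 80 mm tall; centre half-way up.
- mouse_mid (a point): Bystander: black round computer mouse, 60 mm diameter, 32 mm tall; centre half-way up.
Things that resemble listed ones, but are neither listed nor needed, are in the scene too. What is shaped like the part that bears blue_eye but turquoise is not meant.

How it is judged:
On the way, in this order (a step that is already met when the one before it is completed fails the run):
1. the blue cassette is pulled clear of its clip, the orange still in its clip (z of blue_eye in the frame of strip above 0.16 m and not (z of orange_eye in the frame of strip above 0.16 m)), for 0.1 s.
2. the blue cassette hangs, released, on the hook of the hanging blue one, the orange still in its clip (z of blue_eye in the frame of stand between 0.149 and 0.172 m and x of blue_eye in the frame of stand between -0.112 and -0.005 m and horizontal distance between blue_eye and blue_hung_eye below 0.09 m and angle between blue_eye's own z axis and vertical below 0.3 rad and contact force between the fingers and blue below 0.1 N and not (z of orange_eye in the frame of strip above 0.16 m)), for 0.2 s.
3. the orange cassette is pulled clear of its clip (z of orange_eye in the frame of strip above 0.16 m), for 0.1 s.
4. the orange cassette hangs, released, on the hook of the hanging orange one (z of orange_eye in the frame of stand between 0.149 and 0.172 m and x of orange_eye in the frame of stand between -0.112 and -0.005 m and horizontal distance between orange_eye and orange_hung_eye below 0.09 m and angle between orange_eye's own z axis and vertical below 0.3 rad and contact force between the fingers and orange below 0.1 N), for 0.2 s.
At the end, for the whole second after the job is handed in: Blue and orange each hang released, upright (17 deg) and still (0.12 m/s) on the straight part of the hook with their colour (eyes within 90 mm in plan, 149 to 172 mm high, 5 to 112 mm before the post); the first-hung two moved under 25 mm, upright; white moved under 15 mm (all of step 4 and z of blue_eye in the frame of stand between 0.149 and 0.172 m and x of blue_eye in the frame of stand between -0.112 and -0.005 m and horizontal distance between blue_eye and blue_hung_eye below 0.09 m and angle between each of blue_eye, blue_hung_eye, orange_hung_eye's own z axis and vertical below 0.3 rad and contact force between the fingers and blue below 0.1 N and linear speed of each of blue, orange, blue_hung, orange_hung below 0.12 m/s and distance of each of blue_hung_eye, orange_hung_eye from where it was at the start of the episode below 0.025 m and distance of white_eye from where it was at the start of the episode below 0.015 m); the robot touches nothing.
It fails at once if the hanging blue cassette is knocked off its hook or shoved more than 40 mm (distance of blue_hung_eye from where it was at the start of the episode above 0.04 m).
It fails at once if the hanging orange cassette is knocked off its hook or shoved more than 40 mm (distance of orange_hung_eye from where it was at the start of the episode above 0.04 m).
It fails at once if the white cassette is pulled out of its clip (distance of white_eye from where it was at the start of the episode above 0.025 m).
It fails at once if a bottle, jar, beaker or mouse is moved more than 40 mm (distance of any of reagent_mid, jar_mid, beaker_mid, mouse_mid from where it was at the start of the episode above 0.04 m).
It also fails if it takes over 72 s, if anything falls off the work surface, if the arm or the gripper's body presses on something with over 40 N, if the wrist force passes 120 N, or if a joint passes its speed limit or range.

## Working session

There is one attempt and no reset: what is moved stays moved. The work goes in short steps, Python scripts to look and compute and a shell command to move; the robot and the scene stay as the last step left them, time stands still between calls to the robot, and variables do not carry over. Pictures are saved under pics/ and viewed, at most 10 in all, crops included, and the job is handed in when it is done.

```bash
ls; mkdir -p pics; cat > h.py <<'E'
import numpy as np, cv2
from workcell import env
from scipy.spatial.transform import Rotation as R
def shot(name):
    p=env.camera_params(name); im,d=env.get_image(name); return p,im,d
def rot(p):
    r=np.array(p["rotation"],float)
    return r if r.shape==(3,3) else (R.from_euler('xyz',r).as_matrix() if r.size==3 else R.from_quat(r).as_matrix())
def cloud(p,d):
    v,u=np.indices(d.shape)
    c=np.stack([(u-p["cx"])/p["fx"]*d,-(v-p["cy"])/p["fy"]*d,-d],-1)
    return c@rot(p).T+np.array(p["xyz"])
E
python3 - <<'E'
from h import *
for n in("scene","side"):
    p,im,d=shot(n); print(p); cv2.imwrite(f"pics/{n}0.png",im); np.savez(f"{n}0.npz",im=im,d=d,P=cloud(p,d))
print(env.get_obs())
E
```

```text
pics
{'fx': 373.35285065067, 'fy': 373.35285065067, 'cx': 319.8112517939295, 'cy': 202.1359617440769, 'xyz': array([ 1.03156569, -0.59267117,  0.87370465]), 'rotation': array([ 0.79662504, -0.01636974,  0.65897545])}
{'fx': 475.0538107279041, 'fy': 475.0538107279041, 'cx': 315.88403978465715, 'cy': 198.05446902514385, 'xyz': array([0.44206119, 0.78844362, 1.14112998]), 'rotation': array([ 0.6600985 , -0.0143616 , -2.97467842])}
{'time': 0.1, 'qpos': array([ 1.09289005,  0.47771184,  0.02234568,  1.55629201, -0.011498  ,
        1.1093003 , -0.08314628]), 'joint_velocities': array([ 1.83977088e-03, -1.47156440e-03, -1.29005538e-05, -4.34487767e-03,
        1.00555989e-03,  5.32423181e-04,  2.37790846e-04]), 'joint_efforts': array([ 3.80897734e-03, -5.84092104e+01,  1.53940972e+00, -2.73313379e+01,
       -5.42422570e-02,  1.31253689e-02,  9.35920866e-05]), 'eef_pos': array([ 0.24377122, -0.6288912 ,  0.22180834]), 'eef_rot': array([-3.14001372e+00,  1.17255206e-04,  3.69778938e-01]), 'wrist_force': array([ 0.10899323,  0.05245382, -0.18913009]), 'moment': array([ 0.00192847, -0.00143531,  0.05126366]), 'finger_force': 0.0, 'width': 0.08741294739105693}
```

View pics/scene0.png

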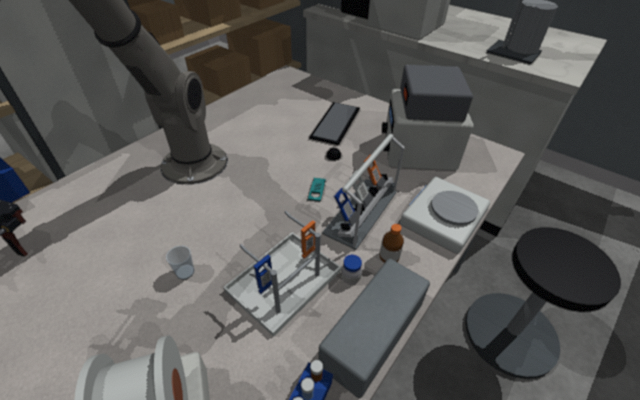

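View pics/side0.png

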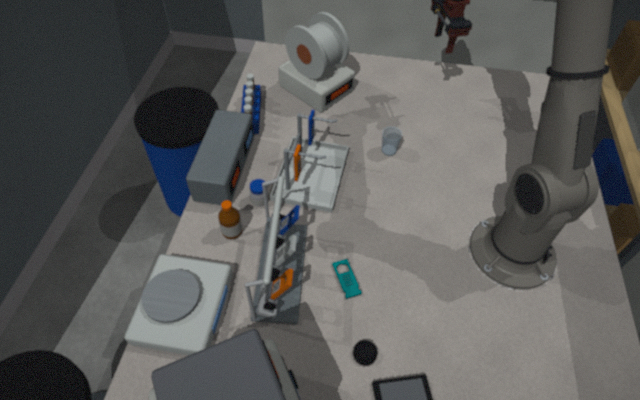

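The scene view shows the blue hung cassette at (264,272), the orange hung one at (308,240), the blue in its clip at (344,207), the orange in its clip at (375,175) and the lamp bar from (340,185) to (400,142). In the side view the clipped blue is at (288,220), the clipped orange at (283,285) and the hung ones at (311,125) and (297,163). The turquoise decoy lies flat at (317,190) in scene and (346,278) in side.

```bash
python3 - <<'E'
from h import *
for n in("scene","side"):
    z=np.load(f"{n}0.npz"); P,d=z["P"],z["d"]; hsv=cv2.cvtColor(z["im"],cv2.COLOR_BGR2HSV)
    for c,lo,hi in(("blue",(108,120,40),(128,255,255)),("orange",(4,140,60),(18,255,255)),("turq",(80,120,40),(100,255,255))):
        m=cv2.inRange(hsv,lo,hi); k,l,st,_=cv2.connectedComponentsWithStats(m)
        for i in range(1,k):
            s=(l==i)&(d>0)&(np.abs(P[...,1])<1.0)&(P[...,0]<1.2)&(P[...,2]>-.02)
            if s.sum()>25:
                q=P[s]; print(n,c,st[i],s.sum(),np.median(q,0).round(3),np.percentile(q,3,0).round(3),np.percentile(q,97,0).round(3))
z=np.load("scene0.npz")
crop=cv2.resize(z["im"][130:340,210:440],None,fx=2.6,fy=2.6,interpolation=cv2.INTER_CUBIC); cv2.imwrite("pics/crop0.png",crop)
E
```

```text
scene blue [335 189  20  32 154] 153 [0.62  0.058 0.113] [0.599 0.05  0.063] [0.645 0.111 0.146]
scene blue [254 255  18  38 249] 247 [ 0.624 -0.267  0.148] [ 0.617 -0.282  0.081] [ 0.627 -0.242  0.183]
scene blue [344 255  17  17 233] 233 [ 0.745 -0.062  0.068] [ 0.724 -0.082  0.062] [ 0.765 -0.039  0.071]
scene blue [289 363  22  37 208] 207 [ 0.828 -0.382  0.049] [ 0.818 -0.408  0.046] [ 0.845 -0.337  0.053]
scene blue [309 370  24  30 375] 374 [ 0.868 -0.352  0.048] [ 0.854 -0.381  0.02 ] [ 0.879 -0.321  0.052]
scene orange [368 161   9  24  80] 80 [0.604 0.245 0.108] [0.594 0.24  0.074] [0.625 0.283 0.123]
scene orange [302 221  13  37 220] 220 [ 0.638 -0.121  0.143] [ 0.631 -0.134  0.079] [ 0.64  -0.092  0.182]
scene orange [390 224  13  22 153] 153 [0.802 0.064 0.118] [0.782 0.054 0.082] [0.817 0.079 0.13 ]
scene orange [173 370   9  30 156] 156 [ 0.695 -0.548  0.184] [ 0.675 -0.56   0.155] [ 0.713 -0.534  0.204]
scene turq [309 179  16  22 208] 207 [0.448 0.167 0.008] [0.419 0.113 0.004] [0.486 0.209 0.011]
side blue [252  85   9  49 272] 271 [ 0.835 -0.408  0.047] [ 0.814 -0
[... 463 characters left out ...]
 46  13  17 140] 140 [ 0.693 -0.543  0.181] [ 0.674 -0.559  0.153] [ 0.715 -0.528  0.206]
side orange [331  85  17  15  93] 93 [ 0.568 -0.529  0.052] [ 0.542 -0.567  0.038] [ 0.589 -0.497  0.063]
side orange [294 144   7  37 148] 147 [ 0.632 -0.09   0.151] [ 0.628 -0.127  0.08 ] [ 0.637 -0.08   0.182]
side orange [232 168   7  18  50] 50 [ 0.816 -0.079  0.062] [ 0.814 -0.107  0.047] [ 0.817 -0.052  0.073]
side orange [219 200  20  27 363] 361 [0.786 0.086 0.095] [0.766 0.062 0.066] [0.812 0.103 0.13 ]
side orange [271 269  22  30 297] 297 [0.593 0.271 0.117] [0.575 0.198 0.011] [0.622 0.291 0.147]
side turq [333 259  28  39 500] 499 [0.442 0.179 0.009] [0.413 0.121 0.003] [0.482 0.22  0.013]
```

View pics/crop0.png

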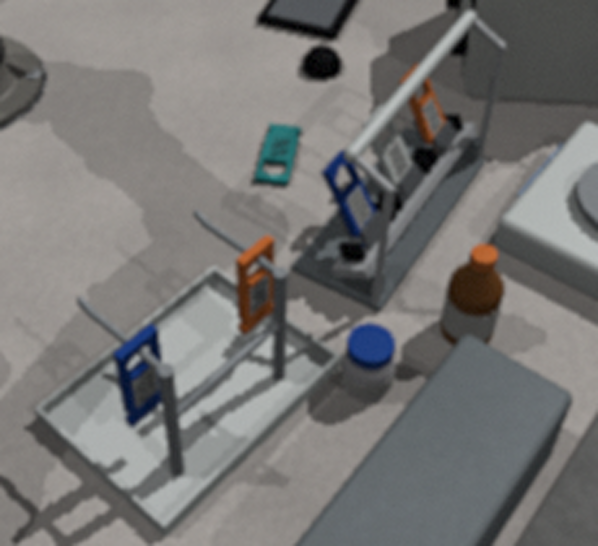

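The crop confirms the choice. Blue is in the clip nearest the stand, white is in the middle and orange is in the far clip. The turquoise decoy lies flat on the bench at about (277,153) in the crop. Next I'll fit the lamp, hooks and plates.

```bash
python3 - <<'E'
from h import *
def line(q):
    c=np.median(q,0)
    for _ in range(5):
        _,_,v=np.linalg.svd(q-q.mean(0),full_matrices=False); v=v[0]; r=np.linalg.norm((q-q.mean(0))-np.outer((q-q.mean(0))@v,v),axis=1); q=q[r<max(.008,2*np.median(r))]
    t=(q-q.mean(0))@v; return len(q),q.mean(0).round(4),v.round(3),(q.mean(0)+v*t.min()).round(3),(q.mean(0)+v*t.max()).round(3)
for n in("scene","side"):
    z=np.load(f"{n}0.npz"); P=z["P"].reshape(-1,3); ok=z["d"].ravel()>0
    def sel(a,b): return P[ok&np.all((P>a)&(P<b),axis=1)]
    print(n,"lamp",line(sel((.5,-.05,.195),(.75,.4,.235))))
    for nm,y0,y1 in(("hookR",-.34,-.2),("hookL",-.18,-.06)):
        print(n,nm,line(sel((.5,y0,.162),(.608,y1,.19))))
        q=sel((.64,y0,.03),(.72,y1,.19)); print("  post",[ (len(s),s.mean(0).round(4)) for s in [q[(q[:,2]>.11)],q[(q[:,2]>.165)]] if len(s)])
    # plates: color plane, top edge
    hsv=cv2.cvtColor(z["im"],cv2.COLOR_BGR2HSV)
    for c,lo,hi,y0,y1,x1 in(("blue",(108,120,40),(128,255,255),.03,.14,.66),("orange",(4,140,60),(18,255,255),.2,.33,.66),("bh",(108,120,40),(128,255,255),-.32,-.2,.64),("oh",(4,140,60),(18,255,255),-.17,-.06,.66)):
        m=cv2.inRange(hsv,lo,hi).ravel()>0
        q=P[m&ok&np.all((P>(.55,y0,.05))&(P<(x1,y1,.2)),axis=1)]
        xy=cv2.minAreaRect((q[:,:2]*1000).astype(np.float32)); _,_,v=np.linalg.svd(q-q.mean(0)); print(n,c,len(q),"normal",v[2].round(3),"y",np.percentile(q[:,1],[1,99]).round(4),"z",np.percentile(q[:,2],[1,99]).round(3), "top",q[q[:,2]>np.percentile(q[:,2],85)].mean(0).round(4))
    for nm,a,b in(("mouse",(.35,.25,.01),(.55,.42,.04)),("beaker",(.3,-.4,.03),(.5,-.15,.1)),):
        q=sel(a,b); print(nm,len(q),q.mean(0).round(3) if len(q) else 0)
E
```

```text
scene lamp (381, array([0.6373, 0.1522, 0.219 ]), array([ 0.102, -0.995, -0.   ]), array([0.62 , 0.318, 0.219]), array([0.651, 0.018, 0.219]))
scene hookR (87, array([ 0.5747, -0.2585,  0.1721]), array([ 0.995, -0.07 , -0.065]), array([ 0.543, -0.256,  0.174]), array([ 0.607, -0.261,  0.17 ]))
  post [(133, array([ 0.6585, -0.2651,  0.1512])), (52, array([ 0.6548, -0.2634,  0.1712]))]
scene hookL (62, array([ 0.5798, -0.1091,  0.1719]), array([ 0.993, -0.061, -0.099]), array([ 0.555, -0.108,  0.174]), array([ 0.608, -0.111,  0.169]))
  post [(145, array([ 0.6614, -0.1136,  0.1497])), (57, array([ 0.6586, -0.1125,  0.1711]))]
scene blue 148 normal [0.873 0.129 0.471] y [0.0493 0.1109] z [0.063 0.146] top [0.6027 0.0654 0.1443]
scene orange 83 normal [0.871 0.122 0.476] y [0.2388 0.3004] z [0.066 0.124] top [0.5958 0.2617 0.1201]
scene bh 246 normal [ 0.998 -0.051  0.03 ] y [-0.2829 -0.2402] z [0.079 0.183] top [ 0.6212 -0.2605  0.1818]
scene oh 227 normal [ 0.998 -0.061  0.027] y [-0.1338 -0.0905] z [0.077 0.183] top [ 0.635  -0.1121  0.1812]
mouse 120 [0.384 0.348 0.021]
beaker 562 [
[... 436 characters left out ...]
7, -0.0995,  0.1722]), array([-0.996,  0.048,  0.07 ]), array([ 0.608, -0.101,  0.17 ]), array([ 0.552, -0.098,  0.174]))
  post [(107, array([ 0.6625, -0.1034,  0.1496])), (39, array([ 0.6591, -0.1052,  0.1711]))]
side blue 166 normal [0.861 0.087 0.502] y [0.0535 0.1045] z [0.067 0.149] top [0.6001 0.0822 0.1461]
side orange 276 normal [0.861 0.086 0.501] y [0.238  0.2924] z [0.064 0.148] top [0.5809 0.2657 0.1464]
side bh 112 normal [-0.998  0.057  0.006] y [-0.2774 -0.2278] z [0.079 0.185] top [ 0.6184 -0.254   0.1819]
side oh 145 normal [-0.997  0.07   0.02 ] y [-0.1282 -0.0795] z [0.079 0.184] top [ 0.6325 -0.1039  0.1821]
mouse 465 [0.379 0.368 0.023]
beaker 389 [ 0.371 -0.326  0.058]
```

```bash
cat >> h.py <<'E'
A=np.radians(28)
S_YAW,S_O=0.102,np.array([.644,.174,0])
H_YAW=-0.052
POST={"R":np.array([.6555,-.258,0]),"L":np.array([.661,-.109,0])}
Rs=R.from_euler('z',S_YAW).as_matrix(); Rh=R.from_euler('z',H_YAW).as_matrix()
u=Rs@[-np.sin(A),0,np.cos(A)]
def lean(t=A,yaw=S_YAW): return (R.from_euler('z',yaw)*R.from_euler('x',np.pi)*R.from_euler('y',t))
def eye(k): return S_O+Rs@[0,.095*k,.05]+u*.087
def plan(p,Rd,cur=None):
    o=env.get_obs(); Rc=R.from_euler('xyz',o["eef_rot"]); p0=np.array(o["eef_pos"]) 
    print("t",round(o["time"],2),"pos",p0.round(4),"w",round(o["width"],4),"F",np.round(o["wrist_force"],1))
    print("turn units",((Rc.inv()*Rd).as_rotvec()/np.radians(6)).round(2)," then shift units",(Rd.inv().apply(p-p0)/.04).round(2), " shift first:",(Rc.inv().apply(p-p0)/.04).round(2))
E
python3 -m inch '[[[0,0,-0.8,0,0,0],[0,0,-0.8,0,0,0],[0,0,-0.8,0,0,0]]]' 0
python3 - <<'E'
from h import *
print(eye(-1),eye(1))
plan(eye(-1)+u*.101,lean())
E
```

```text
time: 0.35
eef_pos: [0.2436, -0.6287, 0.3188]
eef_rot: [-3.139, 0.0, 0.37]
wrist_force: [-0.4, -0.2, 0.4]
width: 0.088
finger_force: 0.0
[0.61304147 0.07533489 0.12681644] [0.59369505 0.26434737 0.12681644]
t 0.35 pos [ 0.2436 -0.6287  0.3188] w 0.088 F [-0.4 -0.2  0.4]
turn units [-0.65  4.64  2.5 ]  then shift units [  7.44 -16.57   6.87]  shift first: [ 13.83 -13.38   2.6 ]
```

```bash
python3 -m inch '[[[0.4,-0.4,0,0,0,0],[0.7,-0.7,0,0,0,0],[0.7,-0.7,0,0,0,0],[0.7,-0.7,0,0,0,0],[0.7,-0.7,0,0,0,0],[0.7,-0.7,0,0,0,0],[0.7,-0.7,0,0,0,0],[0.7,-0.7,0,0,0,0],[0.7,-0.7,0,0,0,0],[0.7,-0.7,0,0,0,0]]]' | head -2
python3 -m inch '[[[0.6,-0.6,0,0,0,0],[0.6,-0.6,0,0,0,0],[0.6,-0.6,0,0,0,0],[0.4,-0.4,0,0,0,0],[0,0,0,-0.11,0.77,0.42],[0,0,0,-0.11,0.77,0.42],[0,0,0,-0.11,0.77,0.42],[0,0,0,-0.11,0.77,0.42],[0,0,0,-0.11,0.77,0.42],[0,0,0,-0.11,0.77,0.42]]]' | head -3
python3 - <<'E'
from h import *
plan(eye(-1)+u*.101,lean())
E
```

```text
time: 1.18
eef_pos: [0.3971, -0.2807, 0.3185]
time: 2.02
eef_pos: [0.4469, -0.1693, 0.3188]
eef_rot: [3.137, -0.491, 0.098]
t 2.02 pos [ 0.4469 -0.1693  0.3188] w 0.0881 F [ 0.7  1.6 -0.1]
turn units [ 0.06 -0.02 -0.03]  then shift units [ 1.94 -5.66  3.95]  shift first: [ 1.92 -5.69  3.92]
```

```bash
python3 -m inch '[[[0.2,-0.7,0.3,0,0,0],[0.2,-0.7,0.3,0,0,0],[0.2,-0.7,0.3,0,0,0],[0.2,-0.7,0.3,0,0,0],[0.2,-0.7,0.4,0,0,0],[0.2,-0.7,0.5,0,0,0],[0.2,-0.6,0.5,0,0,0],[0.2,-0.5,0.5,0,0,0],[0.2,-0.4,0.5,0,0,0],[0.14,0,0.35,0,0,0]]]' 
python3 - <<'E'
from h import *
plan(eye(-1)+u*.101,lean())
p,im,d=shot("wrist"); cv2.imwrite("pics/w1.png",im); np.savez("w1.npz",im=im,d=d,P=cloud(p,d))
plan(eye(-1)+u*.101,lean())
E
```

```text
time: 2.85
eef_pos: [0.5641, 0.0707, 0.2161]
eef_rot: [3.138, -0.486, 0.105]
wrist_force: [0.1, 0.2, 0.2]
width: 0.0877
finger_force: 0.0
t 2.85 pos [0.5641 0.0707 0.2161] w 0.0877 F [0.1 0.2 0.2]
turn units [0.02 0.02 0.03]  then shift units [0.04 0.01 0.02]  shift first: [0.04 0.01 0.02]
t 2.9 pos [0.5647 0.069  0.2145] w 0.0879 F [ 1.9  1.  -0.8]
turn units [0.02 0.04 0.01]  then shift units [ 0.05 -0.04 -0.02]  shift first: [ 0.05 -0.04 -0.02]
```

View pics/w1.png

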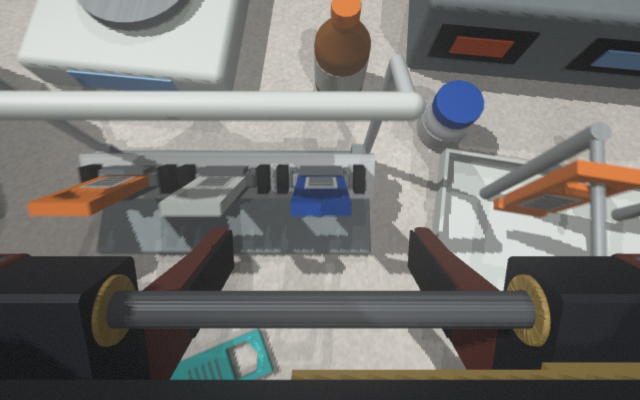

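The wrist view shows the blue cassette at (321,195), centred laterally between the fingertips at (220,240) and (425,240). White is beside it at (205,190) and orange at (90,190). Next I'll measure the blue in the tool frame.

```bash
cat >> h.py <<'E'
COL={"blue":((108,120,40),(128,255,255)),"orange":((4,140,60),(18,255,255))}
def seg(im,d,P,c,lo,hi):
    m=cv2.inRange(cv2.cvtColor(im,cv2.COLOR_BGR2HSV),*COL[c])>0
    return P[m&(d>0)&np.all((P>lo)&(P<hi),axis=-1)]
E
python3 - <<'E'
from h import *
z=np.load("w1.npz")
q=seg(z["im"],z["d"],z["P"],"blue",(.55,.02,.06),(.68,.14,.2))
o=eye(-1); L=(q-o)@np.stack([Rs@[np.cos(A),0,np.sin(A)],Rs[:,1],u],1)
print(len(q),np.percentile(L,[1,5,50,95,99],axis=0).round(4))
t=L[L[:,2]>.015]; print(t.mean(0),len(t),np.percentile(t,[2,98],axis=0).round(4))
q=seg(z["im"],z["d"],z["P"],"orange",(.5,.2,.06),(.68,.34,.2))
L=(q-eye(1))@np.stack([Rs@[np.cos(A),0,np.sin(A)],Rs[:,1],u],1); t=L[L[:,2]>.015]; print(len(q),t.mean(0),np.percentile(t,[2,98],axis=0).round(4))
E
```

```text
1469 [[-0.0075 -0.0203 -0.0612]
 [-0.0066 -0.0189 -0.0441]
 [-0.0004  0.0028  0.0223]
 [ 0.0031  0.0211  0.0257]
 [ 0.0037  0.0223  0.0262]]
[-0.00211593  0.00134419  0.0236938 ] 893 [[-0.0074 -0.0197  0.0159]
 [ 0.0014  0.0217  0.0262]]
1970 [-0.00233368 -0.00229501  0.02352917] [[-0.0073 -0.0214  0.016 ]
 [ 0.0012  0.0203  0.0265]]
```

```bash
python3 -m inch '[[[-0.03,-0.05,0.36,0,0,0],[0,0,0.36,0,0,0],[0,0,0.36,0,0,0],[0,0,0.36,0,0,0],[0,0,0.36,0,0,0],[0,0,0.36,0,0,0],[0,0,0.36,0,0,0],[0,0,0.36,0,0,0],[0,0,0,0,0,0]]]' 0
python3 -m inch '[[[0,0,0,0,0,0],[0,0,0,0,0,0],[0,0,0,0,0,0],[0,0,0,0,0,0],[0,0,0,0,0,0],[0,0,0,0,0,0],[0,0,0,0,0,0],[0,0,0,0,0,0]]]' 1
python3 - <<'E'
from h import *
plan(eye(-1)-u*.014,lean())
E
```

```text
time: 3.65
eef_pos: [0.6153, 0.0727, 0.1125]
eef_rot: [3.136, -0.483, 0.101]
wrist_force: [-0.3, -0.3, -0.2]
width: 0.0877
finger_force: 0.0
time: 4.32
eef_pos: [0.6161, 0.0735, 0.1149]
eef_rot: [3.137, -0.487, 0.101]
wrist_force: [-0.6, 0.4, 0.7]
width: 0.0442
finger_force: 29.5
t 4.32 pos [0.6161 0.0735 0.1149] w 0.0442 F [-0.6  0.4  0.7]
turn units [ 0.05  0.02 -0.  ]  then shift units [ 0.08 -0.05  0.05]  shift first: [ 0.08 -0.05  0.05]
```

```bash
python3 -m inch '[[[0,0,-0.15,0,0,0],[0,0,-0.2,0,0,0],[0,0,-0.2,0,0,0],[0,0,-0.25,0,0,0],[0,0,-0.3,0,0,0],[0,0,-0.3,0,0,0],[0,0,-0.3,0,0,0],[0,0,-0.3,0,0,0],[0,0,-0.3,0,0,0],[0,0,-0.3,0,0,0]]]'
python3 -m inch '[[[0,0,-0.3,0,0,0],[0,0,-0.3,0,0,0],[0,0,-0.2,0,0,0],[0,0,0,0,0,0]]]'
python3 - <<'E'
from h import *
t=POST["R"]+Rh@[-.15,0,.171+.003-.019]
plan(t,lean(0,H_YAW)); print(t)
E
```

```text
time: 5.15
eef_pos: [0.5666, 0.069, 0.2069]
eef_rot: [3.136, -0.485, 0.102]
wrist_force: [0.4, -0.6, -0.7]
width: 0.0442
finger_force: 29.6
time: 5.48
eef_pos: [0.5524, 0.0677, 0.2363]
eef_rot: [3.136, -0.488, 0.102]
wrist_force: [-0.3, -0.1, -0.2]
width: 0.0441
finger_force: 29.6
t 5.48 pos [0.5524 0.0677 0.2363] w 0.0441 F [-0.3 -0.1 -0.2]
turn units [-0.3  -4.65  1.43]  then shift units [-0.75  8.    2.03]  shift first: [-2.69  7.78  0.92]
[ 0.50570275 -0.25020351  0.155     ]
```

```bash
python3 -m inch '[[[-0.2,0,-0.2,-0.05,-0.78,0.24],[-0.2,0,-0.2,-0.05,-0.78,0.24],[-0.2,0,-0.2,-0.05,-0.78,0.24],[-0.2,0,-0.2,-0.05,-0.78,0.24],[-0.2,0,-0.2,-0.05,-0.78,0.24],[-0.2,0,-0.2,-0.05,-0.78,0.24],[0,0,0,0,0,0]]]'
python3 - <<'E'
from h import *
t=POST["R"]+Rh@[-.15,0,.171+.003-.019]
plan(t,lean(0,H_YAW)); print(t)
E
```

```text
time: 6.07
eef_pos: [0.4954, 0.0654, 0.2679]
eef_rot: [-3.139, 0.006, -0.055]
wrist_force: [0.4, 0.5, -0.7]
width: 0.0438
finger_force: 29.6
t 6.07 pos [0.4954 0.0654 0.2679] w 0.0438 F [ 0.4  0.5 -0.7]
turn units [-0.02  0.06 -0.03]  then shift units [0.67 7.87 2.82]  shift first: [0.71 7.87 2.8 ]
[ 0.50570275 -0.25020351  0.155     ]
```

```bash
python3 -m inch '[[[0,0.5,0,0,0,0],[0,0.8,0,0,0,0],[0,0.8,0,0,0,0],[0,0.8,0,0,0,0],[0,0.9,0,0,0,0],[0,0.9,0,0,0,0],[0,0.9,0,0,0,0],[0,0.9,0,0,0,0],[0,0.8,0.3,0,0,0],[0,0.6,0.3,0,0,0]]]'|head -3
python3 -m inch '[[[0.1,0,0.5,0,0,0],[0.1,0,0.5,0,0,0],[0.1,0,0.5,0,0,0],[0.1,0,0.4,0,0,0],[0,0,0.3,0,0,0],[0,0,0,0,0,0],[0,0,0,0,0,0]]]'
python3 - <<'E'
from h import *
t=POST["R"]+Rh@[-.15,0,.171+.003-.019]
plan(t,lean(0,H_YAW))
for n in("scene","wrist"):
    p,im,d=shot(n); np.savez(n+"2.npz",im=im,d=d,P=cloud(p,d)); cv2.imwrite(f"pics/{n}2.png",im if n=="wrist" else cv2.resize(im[200:350,190:350],None,fx=4,fy=4))
    P=cloud(p,d); q=seg(im,d,P,"blue",(.45,-.32,.03),(.56,-.18,.22)); print(n,len(q),np.percentile(q,[2,50,98],axis=0).round(4) if len(q) else 0)
E
```

```text
time: 6.9
eef_pos: [0.4764, -0.2539, 0.2423]
eef_rot: [3.14, 0.002, -0.055]
time: 7.48
eef_pos: [0.492, -0.2507, 0.1544]
eef_rot: [-3.14, 0.005, -0.053]
wrist_force: [-0.6, 0.7, -0.3]
width: 0.0439
finger_force: 29.6
t 7.48 pos [ 0.492  -0.2507  0.1544] w 0.0439 F [-0.6  0.7 -0.3]
turn units [-0.01  0.05 -0.01]  then shift units [ 0.34 -0.03 -0.02]  shift first: [ 0.34 -0.03 -0.02]
scene 243 [[ 0.4897 -0.2735  0.087 ]
 [ 0.4974 -0.2522  0.1493]
 [ 0.501  -0.2321  0.19  ]]
wrist 4280 [[ 0.4886 -0.2712  0.1521]
 [ 0.495  -0.2517  0.188 ]
 [ 0.4976 -0.2303  0.1936]]
```

View pics/scene2.png

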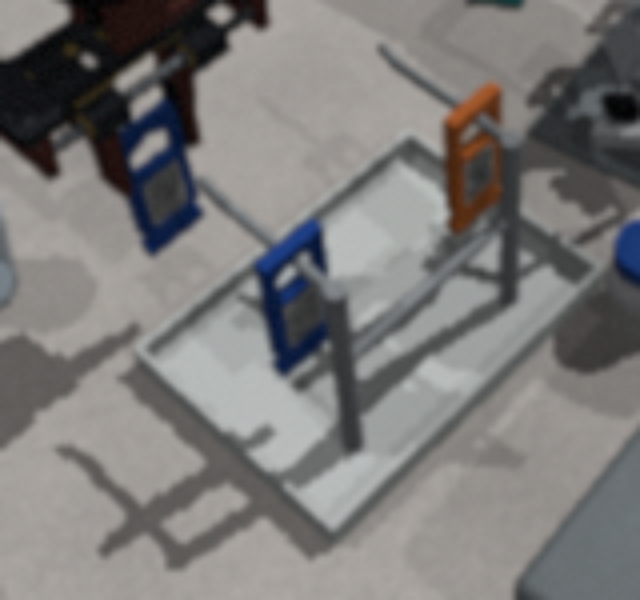

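The held blue hangs upright, with its eye at (155,145) in the crop. The hook tip at (200,182) points towards it, and the hung blue sits behind at (293,295). In this camera's frame the cassette needs about 2 mm towards -y.

```bash
python3 -m inch '[[[0,0.05,-0.03,0,0,0],[0.2,0,0,0,0,0],[0.2,0,0,0,0,0],[0.2,0,0,0,0,0],[0.2,0,0,0,0,0],[0.2,0,0,0,0,0],[0.2,0,0,0,0,0],[0,0,0,0,0,0]]]'
python3 -m inch '[[[0.2,0,0,0,0,0],[0.2,0,0,0,0,0],[0.2,0,0,0,0,0],[0.2,0,0,0,0,0],[0.15,0,0,0,0,0],[0,0,0,0,0,0]]]'
python3 - <<'E'
from h import *
plan(POST["R"]+Rh@[-.075,0,.159+.003-.019],lean(0,H_YAW))
p,im,d=shot("scene"); cv2.imwrite("pics/s3.png",cv2.resize(im[200:350,190:350],None,fx=4,fy=4))
P=cloud(p,d)
q=seg(im,d,P,"blue",(.56,-.32,.03),(.608,-.18,.22)); print(len(q),np.percentile(q,[2,50,98],axis=0).round(4))
q=seg(im,d,P,"blue",(.608,-.32,.03),(.64,-.18,.22)); print(len(q),np.percentile(q,[2,50,98],axis=0).round(4))
E
```

```text
time: 8.25
eef_pos: [0.5424, -0.2551, 0.1558]
eef_rot: [-3.14, 0.003, -0.052]
wrist_force: [0.1, 0.7, -0.3]
width: 0.0441
finger_force: 29.6
time: 8.75
eef_pos: [0.5798, -0.2573, 0.1557]
eef_rot: [-3.14, 0.004, -0.053]
wrist_force: [-0.0, 0.3, -1.8]
width: 0.0444
finger_force: 29.6
t 8.75 pos [ 0.5798 -0.2573  0.1557] w 0.0444 F [-0.   0.3 -1.8]
turn units [-0.01  0.03 -0.01]  then shift units [ 0.01 -0.08  0.32]  shift first: [ 0.02 -0.08  0.32]
192 [[ 0.5785 -0.281   0.0877]
 [ 0.5847 -0.2642  0.1541]
 [ 0.5882 -0.2384  0.1914]]
267 [[ 0.6154 -0.2827  0.0791]
 [ 0.6238 -0.2693  0.1512]
 [ 0.6269 -0.2413  0.1822]]
```

View pics/s3.png

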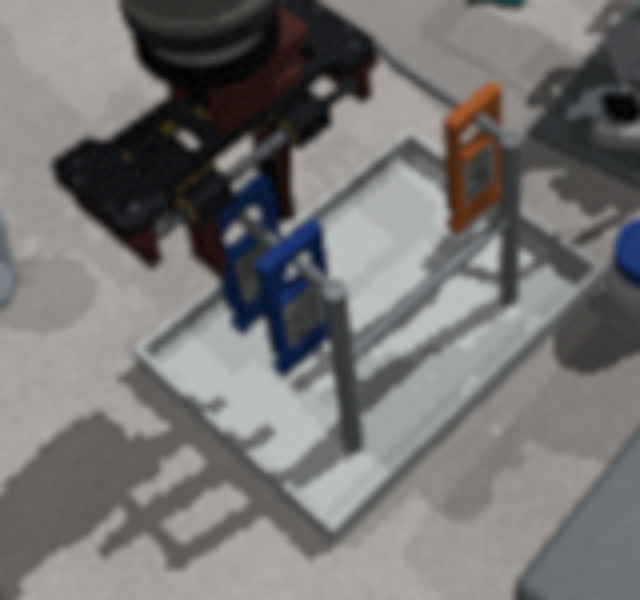

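The eye at (248,235) is threaded on the hook in front of the hung blue at (293,295), about 9 mm above it. I'll lower and release.

```bash
python3 -m inch '[[[0,0,0.07,0,0,0],[0,0,0.07,0,0,0],[0,0,0.06,0,0,0],[0,0,0,0,0,0],[0,0,0,0,0,0]]]'
python3 -m inch '[[[0,0,0,0,0,0],[0,0,0,0,0,0],[0,0,0,0,0,0],[0,0,0,0,0,0],[0,0,0,0,0,0],[0,0,0,0,0,0],[0,0,0,0,0,0],[0,0,0,0,0,0]]]' 0
python3 -m inch '[[[0,0,-0.2,0,0,0],[0,0,-0.3,0,0,0],[0,0,-0.4,0,0,0],[0,0,-0.6,0,0,0],[0,0,-0.8,0,0,0],[0,0,-0.8,0,0,0],[0,0,-0.8,0,0,0],[0,0,0,0,0,0]]]'
python3 - <<'E'
from h import *
p,im,d=shot("scene"); P=cloud(p,d)
for c,a,b in(("blue",(.55,-.32,.03),(.608,-.18,.22)),("blue",(.608,-.32,.03),(.64,-.18,.22)),("orange",(.608,-.17,.03),(.66,-.06,.22))):
    q=seg(im,d,P,c,a,b); print(c,len(q),np.percentile(q,[2,50,98],axis=0).round(4))
e=eye(1)-.003*(Rs@[np.cos(A),0,np.sin(A)])
plan(e+u*.101,lean())
E
```

```text
time: 9.22
eef_pos: [0.578, -0.2576, 0.1476]
eef_rot: [-3.141, 0.005, -0.053]
wrist_force: [-0.3, -0.2, 0.3]
width: 0.044
finger_force: 29.7
time: 9.88
eef_pos: [0.5783, -0.2576, 0.1477]
eef_rot: [-3.141, 0.005, -0.053]
wrist_force: [0.4, 0.1, -0.1]
width: 0.0873
finger_force: 0.0
time: 10.55
eef_pos: [0.5824, -0.2581, 0.3126]
eef_rot: [3.139, -0.007, -0.053]
wrist_force: [0.6, 0.4, 1.1]
width: 0.088
finger_force: 0.0
blue 204 [[ 0.5739 -0.281   0.0802]
 [ 0.5814 -0.2663  0.1569]
 [ 0.5846 -0.2398  0.1836]]
blue 274 [[ 0.6149 -0.2825  0.0799]
 [ 0.6237 -0.2694  0.1507]
 [ 0.627  -0.2421  0.1827]]
orange 218 [[ 0.6302 -0.1342  0.0774]
 [ 0.6375 -0.1195  0.1427]
 [ 0.6405 -0.0914  0.1822]]
t 10.6 pos [ 0.5813 -0.2579  0.3093] w 0.0878 F [-0.9  0.2 -0.3]
turn units [ 0.38  4.62 -1.45]  then shift units [ -0.77 -12.96   2.27]  shift first: [ -1.63 -12.87   2.34]
```

Blue hangs at the same height as its neighbour. Now for the orange.

```bash
python3 -m inch '[[[-0.3,-0.4,0,0,0,0],[-0.3,-0.7,0,0,0,0],[-0.3,-0.9,0,0,0,0],[-0.3,-0.9,0,0,0,0],[-0.3,-0.9,0,0,0,0],[-0.3,-0.9,0,0,0,0],[-0.3,-0.9,0,0,0,0],[-0.3,-0.9,0,0,0,0],[0,-0.9,0,0,0,0],[0,-0.9,0,0,0,0]]]'|head -2
python3 -m inch '[[[0,-0.9,0,0,0,0],[0,-0.9,0,0,0,0],[0,-0.7,0,0,0,0],[0,-0.4,0,0,0,0],[0,0,0,0.06,0.77,-0.24],[0,0,0,0.06,0.77,-0.24],[0,0,0,0.06,0.77,-0.24],[0,0,0,0.06,0.77,-0.24],[0,0,0,0.06,0.77,-0.24],[0,0,0,0.06,0.77,-0.24]]]'|head -3
python3 - <<'E'
from h import *
e=eye(1)-.003*(Rs@[np.cos(A),0,np.sin(A)])
plan(e+u*.101,lean())
E
```

```text
time: 11.43
eef_pos: [0.4997, 0.0803, 0.3048]
time: 12.27
eef_pos: [0.5065, 0.1949, 0.3049]
eef_rot: [-3.14, -0.484, 0.102]
t 12.27 pos [0.5065 0.1949 0.3049] w 0.0878 F [ 1.2 -0.6  0.5]
turn units [-0.02  0.04 -0.  ]  then shift units [-0.1  -1.5   2.51]  shift first: [-0.08 -1.5   2.51]
```

```bash
python3 -m inch '[[[0,-0.4,0.2,0,0,0],[0,-0.4,0.3,0,0,0],[0,-0.4,0.4,0,0,0],[-0.05,-0.3,0.5,0,0,0],[-0.05,0,0.5,0,0,0],[0,0,0.4,0,0,0],[0,0,0.2,0,0,0],[0,0,0,0,0,0],[0,0,0,0,0,0]]]' 
python3 - <<'E'
from h import *
e=eye(1)-.003*(Rs@[np.cos(A),0,np.sin(A)])
plan(e+u*.101,lean())
p,im,d=shot("wrist"); P=cloud(p,d); q=seg(im,d,P,"orange",(.5,.2,.06),(.68,.34,.2))
L=(q-e)@np.stack([Rs@[np.cos(A),0,np.sin(A)],Rs[:,1],u],1); t=L[L[:,2]>.015]; print(len(q),t.mean(0),np.percentile(t,[2,98],axis=0).round(4))
cv2.imwrite("pics/w4.png",im)
E
```

```text
time: 13.02
eef_pos: [0.543, 0.2588, 0.2138]
eef_rot: [-3.14, -0.479, 0.1]
wrist_force: [-0.7, 0.3, 0.9]
width: 0.088
finger_force: 0.0
t 13.02 pos [0.543  0.2588 0.2138] w 0.088 F [-0.7  0.3  0.9]
turn units [-0.01  0.09 -0.02]  then shift units [ 0.03 -0.01 -0.01]  shift first: [ 0.03 -0.01 -0.01]
1776 [5.70269458e-05 1.23906312e-03 2.39909995e-02] [[-0.0058 -0.0199  0.0167]
 [ 0.0042  0.0223  0.0262]]
```

View pics/w4.png

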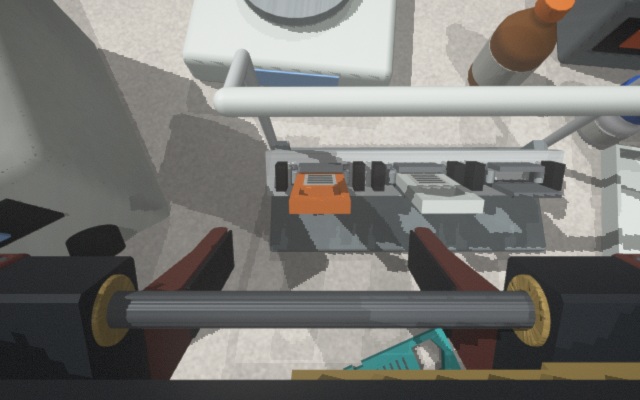

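The orange is centred at (320,193) between the fingertips at (220,240) and (425,240). White is at (435,195), well clear.

```bash
python3 -m inch '[[[0,-0.03,0.36,0,0.05,0],[0,0,0.36,0,0,0],[0,0,0.36,0,0,0],[0,0,0.36,0,0,0],[0,0,0.36,0,0,0],[0,0,0.36,0,0,0],[0,0,0.36,0,0,0],[0,0,0.36,0,0,0],[0,0,0,0,0,0]]]' 0
python3 -m inch '[[[0,0,0,0,0,0],[0,0,0,0,0,0],[0,0,0,0,0,0],[0,0,0,0,0,0],[0,0,0,0,0,0],[0,0,0,0,0,0],[0,0,0,0,0,0],[0,0,0,0,0,0]]]' 1
python3 - <<'E'
from h import *
e=eye(1)-.003*(Rs@[np.cos(A),0,np.sin(A)])
plan(e-u*.014,lean())
E
```

```text
time: 13.82
eef_pos: [0.5969, 0.2656, 0.1116]
eef_rot: [-3.141, -0.485, 0.1]
wrist_force: [-1.0, 0.3, -0.1]
width: 0.0881
finger_force: 0.0
time: 14.48
eef_pos: [0.5968, 0.2655, 0.1125]
eef_rot: [-3.139, -0.486, 0.099]
wrist_force: [-1.3, -0.9, 1.4]
width: 0.0437
finger_force: 30.0
t 14.48 pos [0.5968 0.2655 0.1125] w 0.0437 F [-1.3 -0.9  1.4]
turn units [-0.01  0.03 -0.02]  then shift units [ 0.02  0.02 -0.  ]  shift first: [ 0.02  0.02 -0.  ]
```

```bash
python3 -m inch '[[[0,0,-0.15,0,0,0],[0,0,-0.2,0,0,0],[0,0,-0.2,0,0,0],[0,0,-0.25,0,0,0],[0,0,-0.3,0,0,0],[0,0,-0.3,0,0,0],[0,0,-0.3,0,0,0],[0,0,-0.3,0,0,0],[0,0,-0.3,0,0,0],[0,0,-0.3,0,0,0]]]'
python3 -m inch '[[[0,0,-0.3,0,0,0],[0,0,-0.3,0,0,0],[0,0,-0.2,0,0,0],[0,0,0,0,0,0],[-0.2,0,-0.2,-0.05,-0.78,0.24],[-0.2,0,-0.2,-0.05,-0.78,0.24],[-0.1,0,-0.2,-0.05,-0.78,0.24],[0,0,-0.2,-0.05,-0.78,0.24],[0,0,-0.2,-0.05,-0.78,0.24],[0,0,-0.2,-0.05,-0.78,0.24]]]'
python3 - <<'E'
from h import *
plan(POST["L"]+Rh@[-.16,0,.171+.003-.019],lean(0,H_YAW))
E
```

```text
time: 15.32
eef_pos: [0.5474, 0.2607, 0.2056]
eef_rot: [-3.139, -0.486, 0.1]
wrist_force: [-0.2, 0.3, -0.3]
width: 0.044
finger_force: 30.0
time: 16.15
eef_pos: [0.5019, 0.2566, 0.2708]
eef_rot: [-3.134, 0.01, -0.052]
wrist_force: [0.4, -0.4, -1.1]
width: 0.0436
finger_force: 30.0
t 16.15 pos [0.5019 0.2566 0.2708] w 0.0436 F [ 0.4 -0.4 -1.1]
turn units [-0.07  0.1  -0.  ]  then shift units [0.45 8.92 2.89]  shift first: [0.48 8.94 2.82]
```

```bash
python3 -m inch '[[[0,0.5,0,0,0.1,0],[0,0.8,0,0,0,0],[0,0.9,0,0,0,0],[0,0.9,0,0,0,0],[0,0.9,0,0,0,0],[0,0.9,0,0,0,0],[0,0.9,0,0,0,0],[0,0.9,0,0,0,0],[0,0.9,0,0,0,0],[0,0.8,0.3,0,0,0]]]'|head -3
python3 -m inch '[[[0,0.5,0.4,0,0,0],[0.1,0,0.5,0,0,0],[0.1,0,0.5,0,0,0],[0.1,0,0.5,0,0,0],[0.1,0,0.4,0,0,0],[0.05,0,0.25,0,0,0],[0,0,0,0,0,0],[0,0,0,0,0,0]]]'
python3 - <<'E'
from h import *
plan(POST["L"]+Rh@[-.16,0,.171+.003-.019],lean(0,H_YAW))
p,im,d=shot("scene"); P=cloud(p,d); cv2.imwrite("pics/s5.png",cv2.resize(im[180:330,210:370],None,fx=4,fy=4))
for c,a,b in(("orange",(.45,-.18,.03),(.56,-.06,.22)),("orange",(.608,-.17,.03),(.66,-.06,.22))):
    q=seg(im,d,P,c,a,b); print(c,len(q),np.percentile(q,[2,50,98],axis=0).round(4))
E
```

```text
time: 16.98
eef_pos: [0.4856, -0.0816, 0.2571]
eef_rot: [-3.135, -0.008, -0.053]
time: 17.65
eef_pos: [0.5021, -0.0991, 0.1534]
eef_rot: [-3.134, -0.003, -0.052]
wrist_force: [0.2, 0.9, -1.0]
width: 0.0441
finger_force: 30.0
t 17.65 pos [ 0.5021 -0.0991  0.1534] w 0.0441 F [ 0.2  0.9 -1. ]
turn units [-0.07 -0.03  0.  ]  then shift units [-0.02  0.04 -0.04]  shift first: [-0.02  0.04 -0.04]
orange 188 [[ 0.4995 -0.1242  0.0871]
 [ 0.5078 -0.1026  0.1502]
 [ 0.5119 -0.0812  0.1907]]
orange 222 [[ 0.6303 -0.1341  0.0775]
 [ 0.6376 -0.1202  0.1426]
 [ 0.6406 -0.091   0.1823]]
```

View pics/s5.png

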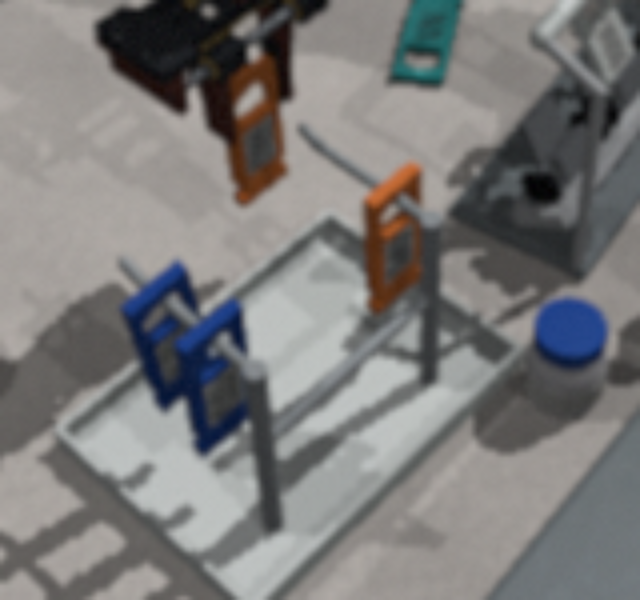

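The held orange is upright, with its eye at (250,100), the hook tip at (303,130) and the hung orange at (395,235). Both blues hang properly at (165,335) and (213,375). The held orange needs about 3 mm towards -y.

```bash
python3 -m inch '[[[0,0.07,-0.05,0,0,0],[0.2,0,0,0,0,0],[0.2,0,0,0,0,0],[0.2,0,0,0,0,0],[0.2,0,0,0,0,0],[0.2,0,0,0,0,0],[0.2,0,0,0,0,0],[0,0,0,0,0,0]]]'
python3 -m inch '[[[0.2,0,0,0,0,0],[0.2,0,0,0,0,0],[0.2,0,0,0,0,0],[0.2,0,0,0,0,0],[0.1,0,0,0,0,0],[0,0,0,0,0,0]]]'
python3 - <<'E'
from h import *
plan(POST["L"]+Rh@[-.075,0,.159+.003-.019],lean(0,H_YAW))
p,im,d=shot("scene"); cv2.imwrite("pics/s6.png",cv2.resize(im[180:330,210:370],None,fx=4,fy=4))
P=cloud(p,d)
for c,a,b in(("orange",(.55,-.18,.03),(.615,-.06,.22)),("orange",(.615,-.17,.03),(.66,-.06,.22))):
    q=seg(im,d,P,c,a,b); print(c,len(q),np.percentile(q,[2,50,98],axis=0).round(4))
E
```

```text
time: 18.37
eef_pos: [0.5521, -0.1043, 0.1557]
eef_rot: [-3.134, -0.005, -0.051]
wrist_force: [1.1, -0.3, -0.4]
width: 0.0439
finger_force: 30.0
time: 18.87
eef_pos: [0.5872, -0.1063, 0.1559]
eef_rot: [-3.134, -0.005, -0.052]
wrist_force: [0.0, -1.3, -0.2]
width: 0.0439
finger_force: 30.0
t 18.87 pos [ 0.5872 -0.1063  0.1559] w 0.0439 F [ 0.  -1.3 -0.2]
turn units [-0.07 -0.05  0.  ]  then shift units [-0.03 -0.03  0.32]  shift first: [-0.03 -0.03  0.32]
orange 169 [[ 0.5865 -0.1317  0.0883]
 [ 0.5927 -0.1114  0.152 ]
 [ 0.5969 -0.0873  0.1931]]
orange 236 [[ 0.6291 -0.1341  0.0786]
 [ 0.6375 -0.1223  0.1432]
 [ 0.6407 -0.0908  0.1825]]
```

View pics/s6.png

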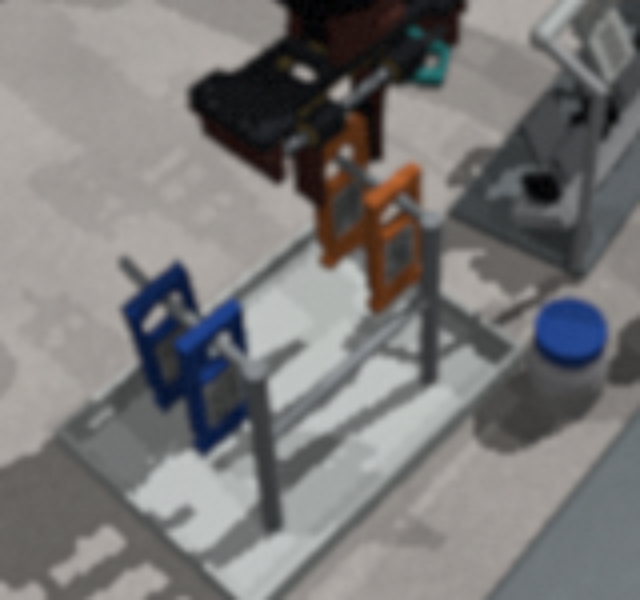

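The orange eye at (345,165) is threaded on the hook in front of the hung orange at (395,235). I'll lower, release and retreat.

```bash
python3 -m inch '[[[0,0,0.07,0,0,0],[0,0,0.07,0,0,0],[0,0,0.08,0,0,0],[0,0,0,0,0,0],[0,0,0,0,0,0]]]'
python3 -m inch '[[[0,0,0,0,0,0],[0,0,0,0,0,0],[0,0,0,0,0,0],[0,0,0,0,0,0],[0,0,0,0,0,0],[0,0,0,0,0,0],[0,0,0,0,0,0],[0,0,0,0,0,0]]]' 0
python3 -m inch '[[[0,0,-0.2,0,0,0],[0,0,-0.3,0,0,0],[0,0,-0.4,0,0,0],[0,0,-0.6,0,0,0],[0,0,-0.8,0,0,0],[0,0,-0.8,0,0,0],[0,0,-0.8,0,0,0],[0,0,0,0,0,0],[0,0,0,0,0,0],[0,0,0,0,0,0]]]'
python3 - <<'E'
from h import *
p,im,d=shot("scene"); P=cloud(p,d)
for c,a,b in(("blue",(.55,-.32,.03),(.608,-.18,.22)),("blue",(.608,-.32,.03),(.64,-.18,.22)),("orange",(.55,-.18,.03),(.615,-.06,.22)),("orange",(.615,-.17,.03),(.66,-.06,.22))):
    q=seg(im,d,P,c,a,b); print(c,len(q),np.percentile(q,[2,50,98],axis=0).round(4))
E
```

```text
time: 19.33
eef_pos: [0.5857, -0.1063, 0.1467]
eef_rot: [-3.134, -0.004, -0.052]
wrist_force: [0.7, 0.6, -0.8]
width: 0.044
finger_force: 30.0
time: 20.0
eef_pos: [0.5861, -0.1063, 0.1471]
eef_rot: [-3.134, -0.004, -0.052]
wrist_force: [0.4, -0.2, 0.7]
width: 0.0872
finger_force: 0.0
time: 20.83
eef_pos: [0.5852, -0.1074, 0.3036]
eef_rot: [-3.134, -0.005, -0.052]
wrist_force: [0.4, 0.5, 0.4]
width: 0.0877
finger_force: 0.0
blue 205 [[ 0.575  -0.2812  0.08  ]
 [ 0.5814 -0.2662  0.1549]
 [ 0.5846 -0.24    0.1841]]
blue 278 [[ 0.6154 -0.2827  0.0798]
 [ 0.6237 -0.2698  0.1497]
 [ 0.6267 -0.2415  0.1822]]
orange 191 [[ 0.5817 -0.1317  0.0789]
 [ 0.5895 -0.1159  0.1438]
 [ 0.5922 -0.0904  0.1826]]
orange 236 [[ 0.6297 -0.1339  0.0787]
 [ 0.6373 -0.1213  0.1429]
 [ 0.6403 -0.0915  0.1823]]
```

All four cassettes hang at the right height, still and clear of the robot, so I'll hand in.

```bash
python3 -c "
from workcell import env
print(env.sign_off())"
```

```text
the job is handed in; nothing more can be done
None
```

The job is handed in (no verdict was returned): after about 21 s, the last camera measurements show blue and orange each hanging released in front of the cassette of their colour, and the two first-hung cassettes have barely moved; I did not re-measure the white cassette or the bystanders.

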